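# Set the repair bench multimeter to continuity

## Task

Set the multimeter for a continuity test by fingertip: push its selector knob round to the sound-wave mark, the fifth click clockwise from OFF, and then press the left key below the display fully in and let it come back. Push lightly and do not pinch, pick up or drag anything: the meter stays lying where it is, the right key is not pressed and the other things on the mat are left alone.

Things in the scene. Friction and masses are not known exactly. Their poses are not given: they have to be found in the camera images.
- meter: Multimeter lying loose on its back on a rubber mat (mat top z = 0.003): dark holster, light grey flat front panel; 190 x 90 mm, panel face 46 mm high, 0.65 kg. Origin: centre of the underside; +x runs along it from the four sockets to the display (the reader's 'up'), +y is its left, +z out of the panel. Slides if pushed sideways with more than about 4 N.
- knob_axis (a point): Point on the selector's axis at panel level: on the meter's centre line, 22 mm from its centre towards the sockets; axes as the meter's. Nine dark ticks are printed around it, 30 degrees apart; outside the first (OFF) a small open ring, outside the sixth (five clicks clockwise from OFF) three small sound-wave arcs.
- grip_bar: Black finger bar, 11 mm wide with upright flanks, on the selector's 56 mm disc (disc top 2 mm, bar top 16 mm above the panel), turning with it. Origin on the axis at panel level; +x along the bar to its pointed end, which has a white line on top. Reaches 26 mm from the axis at +x, 25 mm at -x. A push of about 2.5 N, 18 mm from the axis, leaves a click.
- pointer_tip (a point): Point on top of the bar near its pointed end, 24 mm from the axis, 15.5 mm above the front panel.
- dial_knob (a joint): Selector angle: 0 = OFF, growing clockwise from above; stops at 0 and 4.189. Nine clicks, every 0.524 rad; fifth after OFF = 2.618. Springs into the nearest click once past the crest halfway. At OFF the pointed end is 120 degrees anticlockwise from the meter's +x, at the fifth click 30 degrees clockwise. Starts at OFF, first or second click.
- select_key_top (a point): Centre of the top of the left key (dark grey, 10 mm along the meter's x, 15 mm along its y) just below the display: 27 mm from the meter's centre towards the display, 27 mm to its left, top 4.5 mm above the front panel.
- select_key (a joint): Travel of the left key: 0 = out, 0.003 m = fully in; sprung, fully in at about 4 N, comes back by itself.
- hold_key_top (a point): Centre of the top of the like key on the right side (27 mm to the right of the centre line). Not to be pressed.
- hold_key (a joint): Travel of the right key: 0 = out, 0.003 m = fully in.
- screwdriver: Dark screwdriver 190 mm long lying beside the meter's right side. Leave alone.
- cleaner: Small amber bottle, 38 mm across and 75 mm high, standing beyond the meter's display end, to the right. Leave alone.
- battery_pack: Black battery pack 135 x 42 x 37 mm lying beside the meter's left side. Leave alone.
- parts_tin: Round open steel tin with screws, 80 mm across and 18 mm high, beyond the meter's display end, to the left. Leave alone.

How it is judged:
By the outcome, as a careful person would: the job done as asked, in the order asked, and still so for the second after the job is handed in, with the robot touching nothing.
It also fails if it takes over 64 s, if anything falls off the work surface, if the arm or the gripper's body presses on something with over 40 N, if the wrist force passes 120 N, or if a joint passes its speed limit or range.

## Robot

A 7-joint arm with a two-finger parallel gripper is mounted at the origin on the work surface. World frame = base frame: x ahead of the robot, y to its left, z up, the work surface at z = 0. Lengths are in mm, angles in rad, forces in N, time in s.
With the tool pointing down it reaches from about 400 to 900 mm from the base axis. Payload 5.5 kg.
Tool frame: the origin (TCP) lies between the finger pads; the fingertips stand 8 mm ahead of it and the grasp point (between the pads) lies 11 mm behind it (nose_length is the distance from the TCP to the fingertips, in mm); y points along the fingers, x is the direction in which the jaws open and shut, and the axes are right-handed (so a half turn about y gives the same grasp; the last joint's range is limited). The gripper opens to 92 mm and grips with 3 to 60 N. Pads are 19 mm wide; open, the fingers measure 130 mm over their backs; the gripper's body (75 mm by 190 mm) begins 47 mm behind the grasp point.
Start: joints at [1.478, 0.501, -0.427, 1.55, 0.221, 1.138, -0.21], TCP at [226.454, -609.277, 234.729] pointing down, gripper open.
Joint ranges: [-2.88, 2.88], [-0.31, 2.03], [-1.54, 1.56], [0.2, 2.42], [-1.41, 4.55], [0.19, 2.02], [-2.57, 2.57]. Speed limits (rad/s): [2.57, 2.57, 3.14, 3.14, 3.14, 3.14, 3.14].

## Interface

Orientations are given as a rotation vector (axis times angle).
In Python, from cell import observe, read_camera, camera_params, job_done, nose_length gives the robot as it stands. The module is installed in compiled form; this text tells all that it offers.
- The arm moves only by the tool jog_arm, never from a script. Its argument "plan" is a list of rows, each a list of 7 numbers: the shift along the tool's x, y, z in cm, then the turn, a rotation vector about the tool's x, y, z in degrees, then the finger opening in cm, from 0 to 9.18. In form: [[dx, dy, dz, wx, wy, wz, hand], ...]. A call has 1 to 8 rows; each row shifts and turns the commanded pose from where the row before left it, along the tool's axes as they then stand; what a row does not reach is not made up. A row lasts 1/8 s, in which the tool goes at most 62.5 mm and 10.7 degrees, less where a joint would pass 70% of its speed; a pose out of reach is approached as far as the arm can. A call with a gripper value outside its range is refused whole. The fingers move at their own pace and stop on an object; "grip_force" is the grip in N (left out, the last holds). Time passes only in rows, so rows that do not move let the fingers close. It gives the time, the measured TCP pose, the force and the opening at its end, in the units of the state.
- observe(): the state, without advancing time (a new reading comes with each control period).
- read_camera(name): name is "scene" or "side" or "wrist"; returns the picture (384x512x3 uint8, red, green, blue); there is no depth.
- camera_params(name): a dict with "fx", "fy", "cx", "cy" (pixels), "R" (3x3) and "t" (3): a world point X has camera coordinates R X + t. Camera axes: x right, y down, z forward; pixel columns grow to the right and rows downward; lengths in mm; the calibration is good to about 2 mm. A picture is of the moment at which its call begins: read the wrist's pose just before it. camera_params takes no time and is no camera call; for the wrist camera it gives the pose at the moment of the call.
- job_done(): hands the job in, once; it reports no verdict.
The state is a dict: "time_s": time; "joints": joint angles; "joint_velocities": joint speeds; "joint_efforts": joint torques, N m; "eef_pos": TCP position; "tcp_rot": TCP orientation; "wrist_force": force on the tool from outside, world axes, zero at the start; "ft_torque": the same for the moment, N m; "width": opening from 0.0 (shut) to 1.0 (fully open).
Only numpy, scipy, OpenCV 4.12 (cv2) and the standard library are available. Lean on these libraries where they do the work, as an engineer would, in place of code of your own. Each camera call takes 0.05 s, during which the arm holds its last target. There are 200 camera calls.

## Working session

There is one attempt and no reset: what is moved stays moved. The work goes in short steps, Python scripts to look and compute and a tool call to move; the robot and the scene stay as the last step left them, time stands still between calls to the robot, and variables do not carry over. Pictures are saved under pics/ and viewed, about 8 in all and at most 12, crops included, and the job is handed in when it is done.

Besides the shell and the picture viewer there is one more tool, called after "Call:" by a JSON object that holds its "fn" and its "kwargs", one argument or row to a line. jog_arm: Moves the arm, as the interface text tells. Its arguments: {"type":"object","properties":{"plan":{"type":"array","items":{"type":"array","items":{"type":"number"}}},"grip_force":{"type":"number"}},"required":["plan"]}

```bash
mkdir -p pics; python3 - <<'E'
from cell import *
import cv2,numpy as np
s=observe()
for k in("time_s","eef_pos","tcp_rot","wrist_force","width"):print(k,s[k])
print(nose_length)
a=read_camera("scene");b=read_camera("side")
for n in("scene","side"):
  p=camera_params(n);print(n,p['fx'],p['cx'],p['cy'],np.round(p['R'],3).tolist(),np.round(p['t']))
cv2.imwrite("pics/a.png",cv2.cvtColor(np.vstack([a,b]),cv2.COLOR_RGB2BGR)[:, :])
np.save("a.npy",a);np.save("b.npy",b)
im=cv2.imread("pics/a.png");cv2.imwrite("pics/a2.png",np.hstack([cv2.resize(im[:384],(400,300)),cv2.resize(im[384:],(400,300))]))
E
```

```text
time_s 0.0
eef_pos [ 226.12435927 -608.65944901  233.66687325]
tcp_rot [-1.35563114  0.94431558 -0.94169619]
wrist_force [-0.28571142  0.38856671  0.74813985]
width 0.9996838333655516
8.0
scene 370.6153544532142 260.19631743568624 187.03474249896732 [[0.294, 0.956, -0.004], [0.734, -0.229, -0.639], [-0.612, 0.185, -0.769]] [-217. -419. 1135.]
side 403.92969578235176 251.73235704199655 194.4931614572351 [[-0.929, -0.37, -0.012], [-0.25, 0.65, -0.717], [0.273, -0.663, -0.697]] [608. 196. 627.]
```

View scene.

View pics/a2.png

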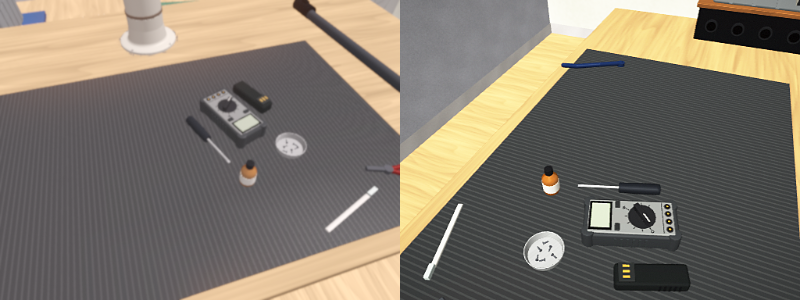

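```bash
python3 - <<'E'
from cell import *
from scipy.spatial.transform import Rotation as R
import numpy as np
print(R.from_rotvec(observe()['tcp_rot']).as_matrix().round(3))
p=camera_params("wrist");print(p['fx'],p['cx'],p['cy'],np.round(p['R'],3).tolist(), (-p['R'].T@p['t']).round())
E
```

```text
[[ 0.348 -0.001  0.937]
 [-0.937  0.002  0.348]
 [-0.002 -1.     0.   ]]
346.3169924857903 251.1894026837894 189.58000084496072 [[0.347, -0.938, -0.001], [-0.893, -0.331, 0.304], [-0.286, -0.105, -0.953]] [ 304. -580.  385.]
```

The left (scene) picture shows the meter near (232,117) and the right (side) one near (630,220), display toward the tin and bottle. Next I'll crop both closer.

```bash
python3 - <<'E'
import numpy as np,cv2
a=np.load('a.npy');b=np.load('b.npy')
A=cv2.resize(a[95:195,235:365],(780,600),interpolation=cv2.INTER_CUBIC)
B=cv2.resize(b[235:345,220:370],(800,587),interpolation=cv2.INTER_CUBIC)
cv2.imwrite('pics/B.png',B[:,:,::-1])
E
```

```text
(no output)
```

View pics/B.png

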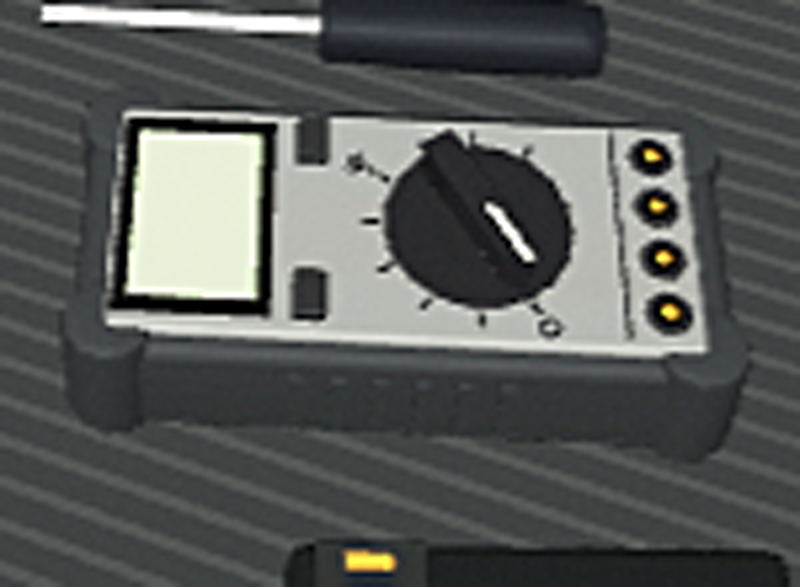

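The side crop shows the left key near (311,287), the right key near (312,138), the disc centre near (479,225) and the pointer towards the ring (550,327), so the knob is at OFF. I'll turn these pixels into a meter pose.

```bash
cat > h.py <<'E'
import numpy as np
def ray(p,u,v,z):
    d=p['R'].T@np.array([(u-p['cx'])/p['fx'],(v-p['cy'])/p['fy'],1.]);c=-p['R'].T@p['t']
    return c+d*(z-c[2])/d[2]
def proj(p,X):
    q=p['R']@np.asarray(X,float)+p['t'];return np.array([p['fx']*q[0]/q[2]+p['cx'],p['fy']*q[1]/q[2]+p['cy']])
E
python3 - <<'E'
from h import *; from cell import *
p=camera_params('side');s=150/800
f=lambda u,v,z:ray(p,220+u*s,235+v*s,z)
L=f(311,287,53.5);Rt=f(312,138,53.5);K=f(479,225,51)
print(L,Rt,K,np.linalg.norm(L-Rt))
for c in [(125,110),(685,130),(710,352),(105,325)]:print(f(*c,49))
u=(L+Rt)/2-K;print(u,np.linalg.norm(u[:2]),np.degrees(np.arctan2(u[1],u[0])));w=L-Rt;print(np.degrees(np.arctan2(w[1],w[0]))-90)
E
```

```text
[536.83704871 184.12286703  53.5       ] [553.57126762 134.70454882  53.5       ] [498.31520869 144.8256715   51.        ] 52.17474730956723
[611.76215212 142.34990379  49.        ]
[449.49599678  87.49263678  49.        ]
[426.87522284 160.7374791   49.        ]
[587.96489263 214.33874697  49.        ]
[46.88894948 14.58803642  2.5       ] 49.105848833401346 17.281903074692416
18.70732395994598
```

```bash
cat >> h.py <<'E'
from scipy.spatial.transform import Rotation as Ro
def psi(s):
    m=Ro.from_rotvec(s['tcp_rot']).as_matrix();return np.degrees(np.arctan2(m[1,0],m[0,0]))
def rows(ps,dst,dpsi,n,hand=0.):
    """rows moving dst (world mm) and turning dpsi (deg ccw from above) in n equal world steps"""
    o=[]
    for i in range(n):
        a=np.radians(ps+dpsi*i/n);d=np.array(dst)/n/10
        o.append([round(float(v),2) for v in (d[0]*np.cos(a)+d[1]*np.sin(a),-d[2],-d[0]*np.sin(a)+d[1]*np.cos(a),0,-dpsi/n,0,hand)])
    return o
E
python3 - <<'E'
from h import *
for r in rows(-69.6,(279,758,-84),112,16):print(r)
E
```

```text
[-3.83, 0.53, 3.29, 0.0, -7.0, 0.0, 0.0]
[-3.4, 0.53, 3.73, 0.0, -7.0, 0.0, 0.0]
[-2.92, 0.53, 4.12, 0.0, -7.0, 0.0, 0.0]
[-2.4, 0.53, 4.44, 0.0, -7.0, 0.0, 0.0]
[-1.84, 0.53, 4.7, 0.0, -7.0, 0.0, 0.0]
[-1.25, 0.53, 4.89, 0.0, -7.0, 0.0, 0.0]
[-0.65, 0.53, 5.01, 0.0, -7.0, 0.0, 0.0]
[-0.03, 0.53, 5.05, 0.0, -7.0, 0.0, 0.0]
[0.58, 0.53, 5.01, 0.0, -7.0, 0.0, 0.0]
[1.19, 0.53, 4.91, 0.0, -7.0, 0.0, 0.0]
[1.78, 0.53, 4.73, 0.0, -7.0, 0.0, 0.0]
[2.34, 0.53, 4.47, 0.0, -7.0, 0.0, 0.0]
[2.87, 0.53, 4.16, 0.0, -7.0, 0.0, 0.0]
[3.35, 0.53, 3.77, 0.0, -7.0, 0.0, 0.0]
[3.79, 0.53, 3.34, 0.0, -7.0, 0.0, 0.0]
[4.17, 0.53, 2.85, 0.0, -7.0, 0.0, 0.0]
```

Call:
{"fn": "jog_arm", "kwargs": {
  "plan": [
    [-3.8, 0.5, 3.3, 0, -7, 0, 0],
    [-3.4, 0.5, 3.7, 0, -7, 0, 0],
    [-2.9, 0.5, 4.1, 0, -7, 0, 0],
    [-2.4, 0.5, 4.4, 0, -7, 0, 0],
    [-1.8, 0.5, 4.7, 0, -7, 0, 0],
    [-1.3, 0.5, 4.9, 0, -7, 0, 0],
    [-0.7, 0.5, 5.0, 0, -7, 0, 0],
    [0, 0.5, 5.0, 0, -7, 0, 0]
  ]
}}

```text
time_s: 1.1
eef_pos: [365.5, -230.0, 194.5]
tcp_rot: [-1.563, 0.184, -0.183]
wrist_force: [0.8, 0.2, 0.1]
width: 0.181
```

Call:
{"fn": "jog_arm", "kwargs": {
  "plan": [
    [0.6, 0.5, 5.0, 0, -7, 0, 0],
    [1.2, 0.5, 4.9, 0, -7, 0, 0],
    [1.8, 0.5, 4.7, 0, -7, 0, 0],
    [2.3, 0.5, 4.5, 0, -7, 0, 0],
    [2.9, 0.5, 4.2, 0, -7, 0, 0],
    [3.4, 0.5, 3.8, 0, -7, 0, 0],
    [3.8, 0.5, 3.3, 0, -7, 0, 0],
    [4.2, 0.5, 2.9, 0, -7, 0, 0]
  ]
}}

```text
time_s: 2.1
eef_pos: [506.3, 149.4, 154.2]
tcp_rot: [-1.492, -0.581, 0.582]
wrist_force: [-0.0, -0.2, 0.3]
width: 0.006
```

Call:
{"fn": "jog_arm", "kwargs": {
  "plan": [
    [0, 0, 0, 0, 0, 0, 0],
    [0, 0, 0, 0, 0, 0, 0]
  ]
}}

```text
time_s: 2.35
eef_pos: [505.3, 147.9, 154.2]
tcp_rot: [-1.492, -0.577, 0.58]
wrist_force: [0.1, -0.3, -0.5]
width: 0.006
```

```bash
python3 - <<'E'
from h import *; from cell import *;import cv2
s=observe();p=camera_params('wrist');a=read_camera('wrist')
print(s['time_s'],s['eef_pos'],psi(s),s['joints'].round(2) if hasattr(s['joints'],'round') else s['joints'],s['wrist_force'],s['width'])
np.savez('w1.npz',a=a,R=p['R'],t=p['t'])
cv2.imwrite('pics/w1.png',cv2.resize(a,(800,600),interpolation=cv2.INTER_CUBIC)[:,:,::-1])
E
```

```text
2.35 [505.31717105 147.93954981 154.17668684] 42.38134226385672 [ 0.45  0.55 -1.    1.92  0.56  0.98 -0.08] [ 0.12413419 -0.32049945 -0.45059831] 0.0063548003164873735
```

View pics/w1.png

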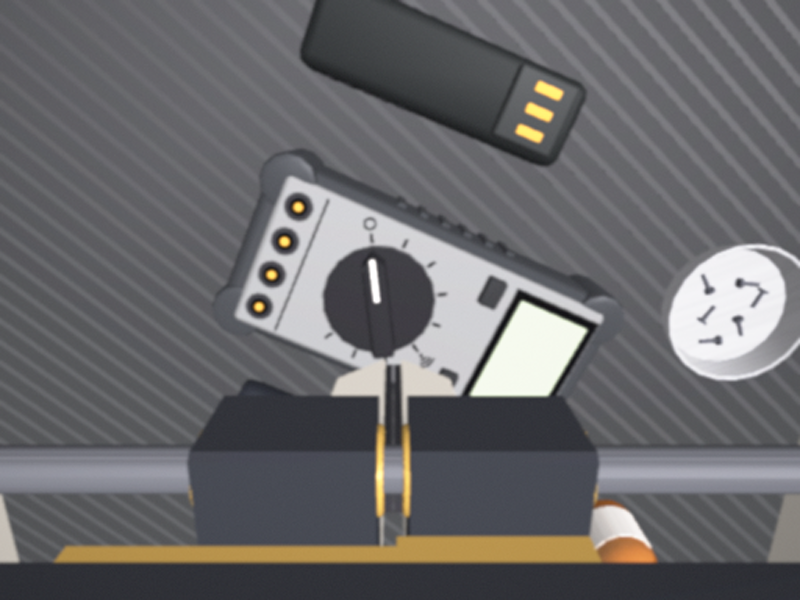

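The wrist view shows the ring at (370,223), disc centre (379,299), left key (492,291), the pointer at OFF, and closed, chamfered fingertips near (392,365). Next: the meter pose from these.

```bash
python3 - <<'E'
from h import *; from cell import *
p=camera_params('wrist');f=lambda u,v,z:ray(p,u*.64,v*.64,z)
L=f(492,291,53.5);K=f(379,299,51);rg=f(370,223,49);s1=f(298,207,49);s4=f(259,307,49)
print(L,K,rg)
ang=lambda v:np.degrees(np.arctan2(v[1],v[0]))
print('yaw sockets',ang(s1-s4)-90,'yaw key',ang(L-K)-ang((49,27)),np.linalg.norm((L-K)[:2]),'ring',ang(rg-K)-120,np.linalg.norm((rg-K)[:2]))
a,b=f(372,263,64.5),f(377,302,64.5);print('line',ang(a-b)-120)
E=np.array
pt=E([372,262]);print('tip',f(372,260,64.5)-K)
for x in(505.3,):print('tip px',proj(p,(505.3,147.9,146.2))/.64)
E
```

```text
[537.41336559 183.21639424  53.5       ] [499.99336596 142.55937323  51.        ] [471.8601022  167.51267114  49.        ]
yaw sockets 18.284009501621412 yaw key 18.518424092847656 55.256218927476425 ring 18.42800819220244 37.60515398980013
line 18.68872221966481
tip [-17.50945292  15.31599049  13.5       ]
tip px [394.38536722 388.15160532]
```

```bash
python3 - <<'E'
from h import *; from cell import *;import cv2
o=[]
for n in('side','scene'):
  p=camera_params(n);a=read_camera(n);u,v=proj(p,observe()['eef_pos']).astype(int);print(n,u,v)
  c=a[v-40:v+40,u-27:u+27] if n=='scene' else a[v-40:v+40,u-27:u+27]
  o.append(cv2.resize(c,(400,592),interpolation=cv2.INTER_CUBIC))
cv2.imwrite('pics/t.png',np.hstack(o)[:,:,::-1])
E
```

```text
side 310 233
scene 296 96
```

View pics/t.png

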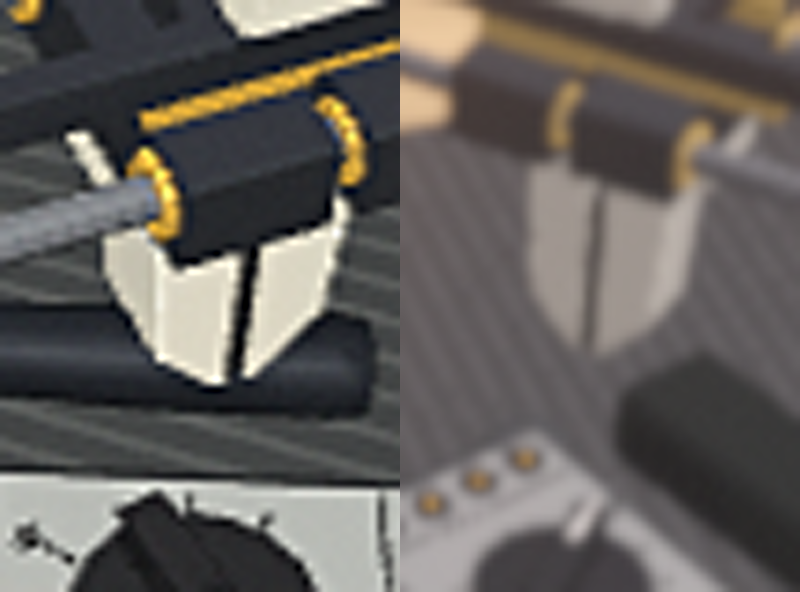

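The pictures show fingers tapering along the jaw axis to a narrow tip, with upright flat z-faces. I'll push with the -z face.

```bash
python3 - <<'E'
from h import *
for r in rows(42.4,(-38,-10,-54),84,12):print(r)
E
```

```text
[-0.29, 0.45, 0.15, 0.0, -7.0, 0.0, 0.0]
[-0.27, 0.45, 0.19, 0.0, -7.0, 0.0, 0.0]
[-0.24, 0.45, 0.22, 0.0, -7.0, 0.0, 0.0]
[-0.22, 0.45, 0.25, 0.0, -7.0, 0.0, 0.0]
[-0.18, 0.45, 0.27, 0.0, -7.0, 0.0, 0.0]
[-0.15, 0.45, 0.29, 0.0, -7.0, 0.0, 0.0]
[-0.11, 0.45, 0.31, 0.0, -7.0, 0.0, 0.0]
[-0.08, 0.45, 0.32, 0.0, -7.0, 0.0, 0.0]
[-0.04, 0.45, 0.33, 0.0, -7.0, 0.0, 0.0]
[0.0, 0.45, 0.33, 0.0, -7.0, 0.0, 0.0]
[0.04, 0.45, 0.32, 0.0, -7.0, 0.0, 0.0]
[0.08, 0.45, 0.32, 0.0, -7.0, 0.0, 0.0]
```

Call:
{"fn": "jog_arm", "kwargs": {
  "plan": [
    [-0.29, 0.45, 0.15, 0, -7, 0, 0],
    [-0.27, 0.45, 0.19, 0, -7, 0, 0],
    [-0.24, 0.45, 0.22, 0, -7, 0, 0],
    [-0.22, 0.45, 0.25, 0, -7, 0, 0],
    [-0.18, 0.45, 0.27, 0, -7, 0, 0],
    [-0.15, 0.45, 0.29, 0, -7, 0, 0],
    [-0.11, 0.45, 0.31, 0, -7, 0, 0],
    [-0.08, 0.45, 0.32, 0, -7, 0, 0]
  ]
}}

```text
time_s: 3.5
eef_pos: [480.6, 139.8, 118.7]
tcp_rot: [-1.137, -1.317, 1.318]
wrist_force: [-0.1, -0.3, -0.6]
width: 0.006
```

Call:
{"fn": "jog_arm", "kwargs": {
  "plan": [
    [-0.04, 0.45, 0.33, 0, -7, 0, 0],
    [0, 0.45, 0.33, 0, -7, 0, 0],
    [0.04, 0.45, 0.32, 0, -7, 0, 0],
    [0.08, 0.45, 0.32, 0, -7, 0, 0],
    [0, 0, 0, 0, 0, 0, 0],
    [0, 0, 0, 0, 0, 0, 0]
  ]
}}

```text
time_s: 4.25
eef_pos: [468.2, 137.5, 100.9]
tcp_rot: [-0.842, -1.657, 1.657]
wrist_force: [-0.1, -0.3, -0.7]
width: 0.008
```

```bash
python3 - <<'E'
from h import *; from cell import *
s=observe();print(s['eef_pos'],psi(s),np.round(s['joints'],2),s['wrist_force'])
t=np.array([467.4,137.7,62]);d=t-s['eef_pos'];print(rows(psi(s),d,126.5-psi(s),1))
E
```

```text
[468.20099253 137.4566587  100.94968228] 126.16424237923012 [ 0.61  0.78 -1.26  2.04  0.89  1.03  1.1 ] [-0.13526079 -0.28483194 -0.73711438]
[[0.07, 3.89, 0.05, 0.0, -0.34, 0.0, 0.0]]
```

Call:
{"fn": "jog_arm", "kwargs": {
  "plan": [
    [0.05, 1, 0.05, 0, 0, 0, 0],
    [0, 1, 0, 0, 0, 0, 0],
    [0, 1, 0, 0, 0, 0, 0],
    [0, 0.9, 0, 0, 0, 0, 0],
    [0, 0, 0, 0, 0, 0, 0]
  ]
}}

```text
time_s: 4.88
eef_pos: [466.5, 138.3, 60.9]
tcp_rot: [-0.837, -1.659, 1.66]
wrist_force: [-0.2, -0.4, -0.2]
width: 0.002
```

```bash
python3 - <<'E'
from h import *; from cell import *;import cv2
s=observe();print(s['time_s'],s['eef_pos'],psi(s),s['wrist_force'])
a=read_camera('wrist');b=read_camera('side')
cv2.imwrite('pics/c.png',np.hstack([cv2.resize(a,(400,300)),cv2.resize(b[215:335,215:375],(400,300),interpolation=cv2.INTER_CUBIC)])[:,:,::-1])
E
```

```text
4.875 [466.53964142 138.33362525  60.89949886] 126.40886071226674 [-0.19428355 -0.44440044 -0.1764008 ]
```

View pics/c.png

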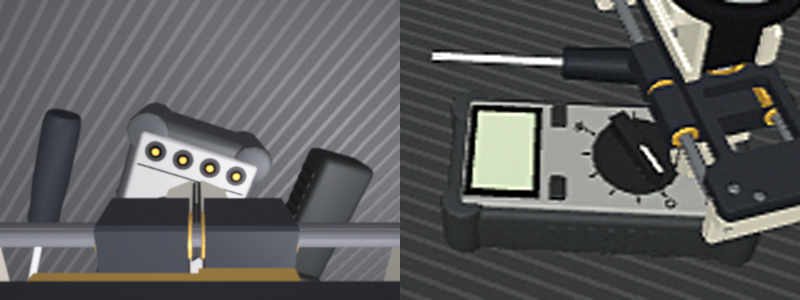

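Picture: the fingertip is behind the bar on the socket side and the knob is still at OFF. Now I'll compute the arc.

```bash
cat >> h.py <<'E'
K=np.array([499.3,143.5]);YAW=18.45
def pose(phi,r=20.,off=17.5,tilt=12.):
    b=np.radians(YAW+120-phi);d=np.array([np.cos(b),np.sin(b)]);n=np.array([-d[1],d[0]])
    return K+r*d+off*n, YAW+120-tilt-phi
def phiof(s):
    from scipy.optimize import minimize_scalar as m
    v=np.array(s['eef_pos'][:2])-K;w=pose(0)[0]-K
    return np.degrees(np.arctan2(w[1],w[0])-np.arctan2(v[1],v[0]))%360,np.hypot(*v),np.hypot(*w)
def to(s,xyz,ps):
    a=psi(s);return rows(a,np.array(xyz)-s['eef_pos'],(ps-a+180)%360-180,1)[0]
E
python3 - <<'E'
from h import *; from cell import *
s=observe();q,a=pose(0);print(to(s,[*q,62.5],a))
for st in(4,5):
  q2,a2=pose(st);print(rows(a,[*(q2-q),0],-st,1))
E
```

```text
[0.07, -0.08, -0.75, 0.0, -0.05, 0.0, 0.0]
[[0.14, -0.0, -0.12, 0.0, 4.0, 0.0, 0.0]]
[[0.18, -0.0, -0.15, 0.0, 5.0, 0.0, 0.0]]
```

Call:
{"fn": "jog_arm", "kwargs": {
  "plan": [
    [0.02, -0.16, -0.25, 0, 0, 0, 0],
    [0.03, 0, -0.25, 0, 0, 0, 0],
    [0.02, 0, -0.25, 0, 0, 0, 0],
    [0.14, 0, -0.12, 0, 4, 0, 0],
    [0.14, 0, -0.12, 0, 4, 0, 0],
    [0.14, 0, -0.12, 0, 4, 0, 0]
  ]
}}

```text
time_s: 5.72
eef_pos: [473.0, 148.5, 63.2]
tcp_rot: [-0.978, -1.512, 1.515]
wrist_force: [-1.9, -0.7, 0.7]
width: 0.007
```

```bash
python3 - <<'E'
from h import *; from cell import *
s=observe();print(s['eef_pos'],psi(s),phiof(s),s['wrist_force'])
q,a=pose(30);print(to(s,[*pose(12)[0],62.5],pose(12)[1]))
E
```

```text
[473.0429003  148.45177761  63.16919166] 114.2478229836743 (np.float64(10.315797012879736), np.float64(26.71994360075804), np.float64(26.575364531836605)) [-1.88232721 -0.72145652  0.70761198]
[0.06, 0.07, -0.06, 0.0, -0.2, 0.0, 0.0]
```

Call:
{"fn": "jog_arm", "kwargs": {
  "plan": [
    [0.14, 0.05, -0.12, 0, 4, 0, 0],
    [0.14, 0, -0.12, 0, 4, 0, 0],
    [0.14, 0, -0.12, 0, 4, 0, 0],
    [0.14, 0, -0.12, 0, 4, 0, 0],
    [0.14, 0, -0.12, 0, 4, 0, 0],
    [0.14, 0, -0.12, 0, 4, 0, 0],
    [0.14, 0, -0.12, 0, 4, 0, 0],
    [0.14, 0, -0.12, 0, 4, 0, 0]
  ]
}}

```text
time_s: 6.72
eef_pos: [480.2, 161.6, 62.7]
tcp_rot: [-1.269, -1.108, 1.11]
wrist_force: [-2.4, 0.2, 0.6]
width: 0.005
```

```bash
python3 - <<'E'
from h import *; from cell import *;import cv2
s=observe();print(s['eef_pos'],psi(s),phiof(s),s['wrist_force'])
print(to(s,[*pose(44)[0],62.5],pose(44)[1]))
b=read_camera('side')
cv2.imwrite('pics/d.png',cv2.resize(b[215:335,215:375],(640,480),interpolation=cv2.INTER_CUBIC)[:,:,::-1])
E
```

```text
[480.17378674 161.55383591  62.71685983] 82.27621828545978 (np.float64(42.98381152605983), np.float64(26.301198163067305), np.float64(26.575364531836605)) [-2.38505789  0.20801711  0.62706485]
[0.05, 0.02, -0.01, 0.0, -0.17, 0.0, 0.0]
```

View pics/d.png

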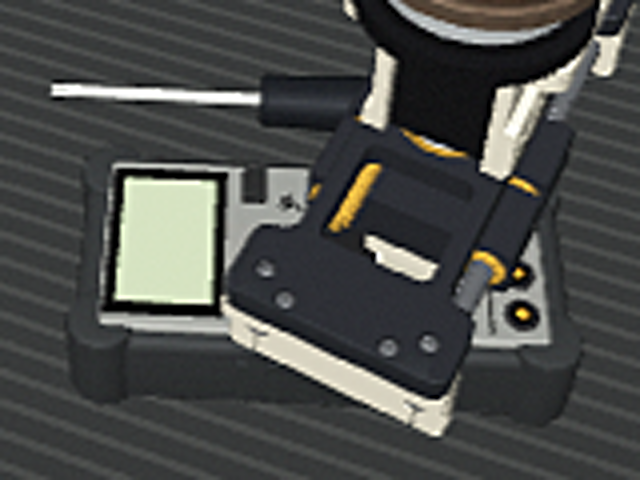

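The picture shows the display corner unmoved from the first view, so the meter has held still. The knob is hidden behind the gripper. I'll carry on pushing.

Call:
{"fn": "jog_arm", "kwargs": {
  "plan": [
    [0.16, 0, -0.12, 0, 4, 0, 0],
    [0.14, 0, -0.12, 0, 4, 0, 0],
    [0.14, 0, -0.12, 0, 4, 0, 0],
    [0.14, 0, -0.12, 0, 4, 0, 0],
    [0.14, 0, -0.12, 0, 4, 0, 0],
    [0.14, 0, -0.12, 0, 4, 0, 0],
    [0.14, 0, -0.12, 0, 4, 0, 0],
    [0.14, 0, -0.12, 0, 4, 0, 0]
  ]
}}

```text
time_s: 7.78
eef_pos: [493.4, 169.0, 62.8]
tcp_rot: [-1.459, -0.686, 0.686]
wrist_force: [-1.1, 1.0, -0.6]
width: 0.002
```

```bash
python3 - <<'E'
from h import *; from cell import *
s=observe();print(s['eef_pos'],psi(s),phiof(s),s['wrist_force'],s['joints'][6])
print(to(s,[*pose(76)[0],62.5],pose(76)[1]))
E
```

```text
[493.3566885  169.01431753  62.80898544] 50.359275443139865 (np.float64(76.52326385973464), np.float64(26.19739205833266), np.float64(26.575364531836605)) [-1.0819615   0.95871764 -0.5904245 ] -0.12390853816331891
[0.0, 0.03, 0.04, 0.0, -0.09, 0.0, 0.0]
```

Call:
{"fn": "jog_arm", "kwargs": {
  "plan": [
    [0.14, 0, -0.1, 0, 4, 0, 0],
    [0.14, 0, -0.12, 0, 4, 0, 0],
    [0.14, 0, -0.12, 0, 4, 0, 0],
    [0.14, 0, -0.12, 0, 4, 0, 0],
    [0.14, 0, -0.12, 0, 4, 0, 0],
    [0.14, 0, -0.12, 0, 4, 0, 0],
    [0.14, 0, -0.12, 0, 4, 0, 0],
    [0.14, 0, -0.12, 0, 4, 0, 0]
  ]
}}

```text
time_s: 8.78
eef_pos: [508.2, 168.1, 62.9]
tcp_rot: [-1.555, -0.252, 0.251]
wrist_force: [0.2, 1.2, 0.5]
width: 0.008
```

```bash
python3 - <<'E'
from h import *; from cell import *;import cv2
s=observe();print(s['eef_pos'],psi(s),phiof(s),s['wrist_force'],s['joints'][6])
print(to(s,[*pose(108)[0],62.5],pose(108)[1]))
b=read_camera('side');a=read_camera('wrist')
cv2.imwrite('pics/e.png',np.hstack([cv2.resize(a,(400,300)),cv2.resize(b[215:335,215:375],(400,300),interpolation=cv2.INTER_CUBIC)])[:,:,::-1])
E
```

```text
[508.16311758 168.08468053  62.93072813] 18.35967654946734 (np.float64(109.46086032039042), np.float64(26.133529615223935), np.float64(26.575364531836605)) [0.2404919  1.16697987 0.50022636] -0.5832885399719236
[-0.03, 0.04, 0.08, 0.0, -0.09, 0.0, 0.0]
```

View pics/e.png

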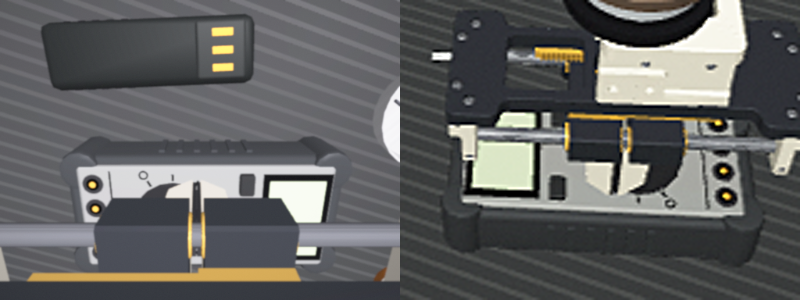

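Picture: the meter has not moved (ring at (143,175) in the wrist half) and the finger is partway round. Now the last stretch past the fifth crest.

Call:
{"fn": "jog_arm", "kwargs": {
  "plan": [
    [0.14, 0, -0.08, 0, 4, 0, 0],
    [0.14, 0, -0.12, 0, 4, 0, 0],
    [0.14, 0, -0.12, 0, 4, 0, 0],
    [0.14, 0, -0.12, 0, 4, 0, 0],
    [0.14, 0, -0.12, 0, 4, 0, 0],
    [0.14, 0, -0.12, 0, 4, 0, 0],
    [0.14, 0, -0.12, 0, 4, 0, 0]
  ]
}}

```text
time_s: 9.75
eef_pos: [518.6, 161.2, 62.9]
tcp_rot: [-1.566, 0.131, -0.131]
wrist_force: [0.5, 1.4, -0.9]
width: 0.004
```

```bash
python3 - <<'E'
from h import *; from cell import *
s=observe();print(s['eef_pos'],psi(s),phiof(s),s['wrist_force'],s['joints'][6])
print(to(s,[*pose(140)[0],62.5],pose(140)[1]))
E
```

```text
[518.59308252 161.24655213  62.85211151] -9.56803419194736 (np.float64(137.02682956684797), np.float64(26.213796861212828), np.float64(26.575364531836605)) [ 0.48196242  1.35600978 -0.87164621] -0.9747033873675502
[0.13, 0.04, -0.06, 0.0, 3.98, 0.0, 0.0]
```

Call:
{"fn": "jog_arm", "kwargs": {
  "plan": [
    [0.1, 0, -0.09, 0, 3, 0, 0],
    [0, 0, 0, 0, 0, 0, 0]
  ]
}}

```text
time_s: 10.0
eef_pos: [519.5, 159.5, 62.9]
tcp_rot: [-1.564, 0.171, -0.171]
wrist_force: [0.4, -0.1, 0.0]
width: 0.005
```

```bash
python3 - <<'E'
from h import *; from cell import *
s=observe();print(s['eef_pos'],psi(s),phiof(s),s['wrist_force'],s['joints'][6])
print(to(s,[*pose(141)[0],62.5],pose(141)[1]))
E
```

```text
[519.48996556 159.5329079   62.85166612] -12.486405691074351 (np.float64(141.18273813282372), np.float64(25.781560173740875), np.float64(26.575364531836605)) [ 0.35351966 -0.11648535  0.00503919] -1.014791298790151
[0.04, 0.04, 0.07, 0.0, 2.06, 0.0, 0.0]
```

Force fell to zero, so the knob has clicked. I'll back off, raise the arm and check.

Call:
{"fn": "jog_arm", "kwargs": {
  "plan": [
    [0, 0, 0.5, 0, 0, 0, 0],
    [0, 0, 0.4, 0, 0, 0, 0],
    [0, -2, 0, 0, 0, 0, 0],
    [0, -4, 0, 0, 0, 0, 0],
    [0, -4, -2, 0, 0, 0, 0],
    [0, 0, -3, 0, 0, 0, 0],
    [0, 0, 0, 0, 0, 0, 0],
    [0, 0, 0, 0, 0, 0, 0]
  ]
}}

```text
time_s: 11.0
eef_pos: [510.7, 120.1, 163.6]
tcp_rot: [-1.563, 0.172, -0.174]
wrist_force: [-0.1, 0.6, 0.5]
width: 0.004
```

```bash
python3 - <<'E'
from h import *; from cell import *;import cv2
s=observe();p=camera_params('wrist');a=read_camera('wrist')
print(s['time_s'],s['eef_pos'],psi(s),s['wrist_force'])
np.savez('w2.npz',a=a,R=p['R'],t=p['t'])
cv2.imwrite('pics/w2.png',cv2.resize(a,(800,600),interpolation=cv2.INTER_CUBIC)[:,:,::-1])
E
```

```text
11.0 [510.73444967 120.06956648 163.64444254] -12.606242099106845 [-0.09770066  0.62531166  0.45761455]
```

View pics/w2.png

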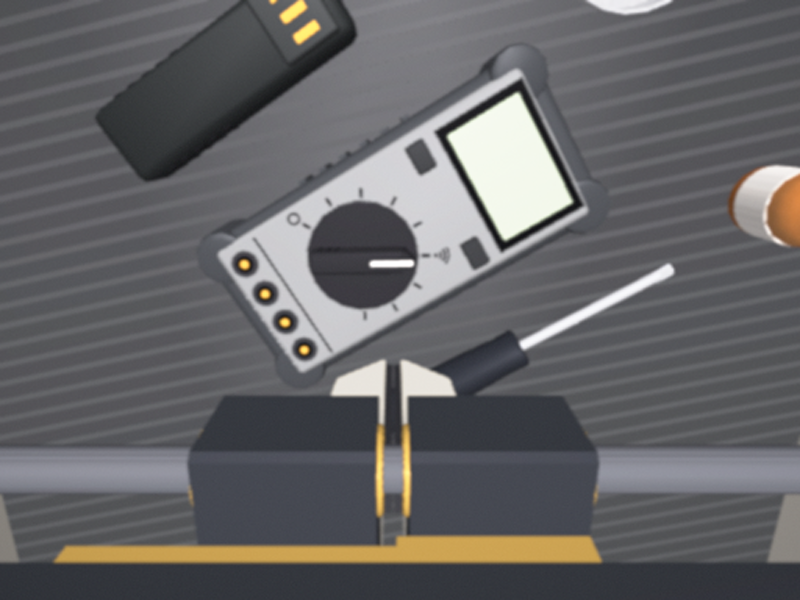

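The pointer (white line ending at (413,264)) points at the sound-wave mark (443,255), and the meter is in place. The left key is at (421,157).

```bash
python3 - <<'E'
from h import *; from cell import *
p=camera_params('wrist');f=lambda u,v,z:ray(p,u*.64,v*.64,z)
L=f(421,156,53.5);H=f(475,251,53.5);Kk=f(362,254,51);print(L,H,Kk,np.degrees(np.arctan2(*(L-H)[1::-1]))-90)
s=observe()
for r in rows(psi(s),np.array([*((L[:2]+[537.2,184.6])/2),85])-s['eef_pos'],18.5-psi(s),6):print(r)
E
```

```text
[538.25360773 184.41487264  53.5       ] [555.00599155 134.18458962  53.5       ] [500.07460486 144.32758347  51.        ] 18.444142671129796
[0.21, 1.31, 1.14, 0.0, -5.18, 0.0, 0.0]
[0.31, 1.31, 1.12, 0.0, -5.18, 0.0, 0.0]
[0.41, 1.31, 1.08, 0.0, -5.18, 0.0, 0.0]
[0.51, 1.31, 1.04, 0.0, -5.18, 0.0, 0.0]
[0.6, 1.31, 0.99, 0.0, -5.18, 0.0, 0.0]
[0.69, 1.31, 0.93, 0.0, -5.18, 0.0, 0.0]
```

Call:
{"fn": "jog_arm", "kwargs": {
  "plan": [
    [0.2, 1.3, 1.15, 0, -5.2, 0, 0],
    [0.3, 1.3, 1.1, 0, -5.2, 0, 0],
    [0.4, 1.3, 1.1, 0, -5.2, 0, 0],
    [0.5, 1.3, 1.05, 0, -5.2, 0, 0],
    [0.6, 1.3, 1.0, 0, -5.2, 0, 0],
    [0.7, 1.3, 0.95, 0, -5.2, 0, 0],
    [0, 0, 0, 0, 0, 0, 0],
    [0, 0, 0, 0, 0, 0, 0]
  ]
}}

```text
time_s: 12.05
eef_pos: [537.1, 184.6, 85.0]
tcp_rot: [-1.556, -0.254, 0.254]
wrist_force: [0.1, -0.0, -0.6]
width: 0.003
```

```bash
python3 - <<'E'
from h import *; from cell import *
s=observe();print(s['eef_pos'],psi(s),s['wrist_force']);print(to(s,[537.7,184.5,63],18.45))
E
```

```text
[537.08832518 184.58234863  84.96761736] 18.542117621059376 [ 0.13138069 -0.02109774 -0.62210525]
[0.06, 2.2, -0.03, 0.0, 0.09, 0.0, 0.0]
```

Call:
{"fn": "jog_arm", "kwargs": {
  "plan": [
    [0.05, 0.8, 0, 0, 0, 0, 0],
    [0, 0.8, 0, 0, 0, 0, 0],
    [0, 0.6, 0, 0, 0, 0, 0],
    [0, 0.1, 0, 0, 0, 0, 0],
    [0, 0.1, 0, 0, 0, 0, 0],
    [0, 0, 0, 0, 0, 0, 0]
  ]
}}

```text
time_s: 12.8
eef_pos: [537.7, 184.0, 60.9]
tcp_rot: [-1.556, -0.254, 0.255]
wrist_force: [-0.9, -0.7, 2.3]
width: 0.002
```

Call:
{"fn": "jog_arm", "kwargs": {
  "plan": [
    [0, 0.1, 0, 0, 0, 0, 0],
    [0, 0.1, 0, 0, 0, 0, 0],
    [0, 0, 0, 0, 0, 0, 0],
    [0, 0, 0, 0, 0, 0, 0]
  ]
}}

```text
time_s: 13.3
eef_pos: [537.9, 184.2, 58.9]
tcp_rot: [-1.556, -0.255, 0.254]
wrist_force: [-0.3, -1.8, 3.9]
width: 0.006
```

Call:
{"fn": "jog_arm", "kwargs": {
  "plan": [
    [0, 0.05, 0, 0, 0, 0, 0],
    [0, 0, 0, 0, 0, 0, 0],
    [0, 0, 0, 0, 0, 0, 0]
  ]
}}

```text
time_s: 13.68
eef_pos: [537.9, 184.2, 58.8]
tcp_rot: [-1.556, -0.255, 0.254]
wrist_force: [-1.9, -4.3, 6.9]
width: 0.005
```

Call:
{"fn": "jog_arm", "kwargs": {
  "plan": [
    [0, 0.05, 0, 0, 0, 0, 0],
    [0, 0, 0, 0, 0, 0, 0],
    [0, 0, 0, 0, 0, 0, 0]
  ]
}}

```text
time_s: 14.05
eef_pos: [537.9, 184.2, 58.7]
tcp_rot: [-1.557, -0.255, 0.254]
wrist_force: [-3.4, -2.6, 10.2]
width: 0.009
```

Bottomed: the force climbs with no further travel. Releasing straight up.

Call:
{"fn": "jog_arm", "kwargs": {
  "plan": [
    [0, -0.2, 0, 0, 0, 0, 0],
    [0, -0.2, 0, 0, 0, 0, 0],
    [0, -0.4, 0, 0, 0, 0, 0],
    [0, -2, 0, 0, 0, 0, 0],
    [0, -4, 0, 0, 0, 0, 0],
    [-1, -3, -4, 0, 0, 0, 0],
    [0, 0, -3, 0, 0, 0, 0],
    [0, 0, 0, 0, 0, 0, 0]
  ]
}}

```text
time_s: 15.05
eef_pos: [552.3, 111.6, 157.2]
tcp_rot: [-1.558, -0.252, 0.249]
wrist_force: [-0.8, 0.2, 0.6]
width: 0.004
```

```bash
python3 - <<'E'
from h import *; from cell import *;import cv2
s=observe();a=read_camera('wrist')
print(s['time_s'],s['eef_pos'],psi(s),s['wrist_force'])
cv2.imwrite('pics/w3.png',cv2.resize(a,(800,600),interpolation=cv2.INTER_CUBIC)[:,:,::-1])
E
```

```text
15.05 [552.28230123 111.63412875 157.20706222] 18.30016920791234 [-0.77245868  0.19708781  0.60131618]
```

View pics/w3.png

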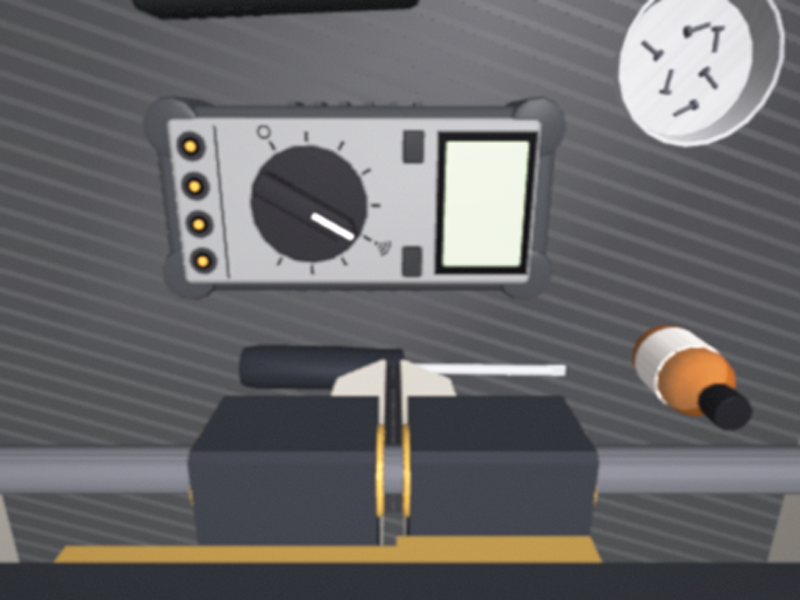

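The pointer (351,237) is on the sound-wave mark (383,247), both keys (413,147) and (412,261) are out, and the meter and its neighbours are in place. Handing in.

```bash
python3 -c "
from cell import *
job_done();print(observe()['time_s'])"
```

```text
the job is handed in; nothing more can be done
the job is handed in; nothing more can be done
```

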